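Load a pearl holder into a drill's push-latched bay

TASK

Press the drill's closed hatch down gently to free its push-push latch and let it spring open, set the square-based pearl holder upright in the square nest inside the bay, then swing the hatch down and press it until it latches shut again. Press only as hard as the latch needs (never more than about 20 N on the hatch), keep the holder upright, and leave everything else as it stands.

Things in the scene. Friction and masses are not known exactly. Their poses are not given: they have to be found in the camera images.
- machine: Pearl drill, fixed to the table. Its front is an open-topped bay of grey sheet metal, 160 x 150 mm outside (x, y), walls 6 mm thick and 58 mm high, floor 6 mm thick, covered by the hatch. Origin: on the table under the bay's centre; x points away from the bay's front (x = -78 mm), z up. Behind it (x = 85 to 235 mm) are headstock and motor, up to 97 mm high.
- nest (a point): Centre of the square nest on the bay's floor, at floor level (6 mm above the table), 25 mm in front of the bay's centre and 95 mm in front of the hinge; axes as the machine's. The nest is a steel frame 50 mm square inside and 6 mm high, with 5 mm rails.
- hinge (a point): Middle of the hatch's hinge axis, 70 mm above the table at the back of the bay; axes as the machine's, the hinge runs along y. The hatch is a flat aluminium cover reaching 152 mm forward of the hinge, 164 mm wide, 6 mm thick with a 12 mm skirt; its underside lies in the hinge's plane. Its front half has a 2 mm rubber facing, whose surface lies 8 mm outside that plane.
- hatch (a joint): Angle of the hatch, rad: about 0 when latched (level; -0.025 to 0.025, differing by machine), grows as it opens up and back to its stop at 1.45, negative when pressed past latched. A damped spring (0.35 N m/rad, neutral at 1.9 rad, damping 0.25 N m s/rad) always pushes it open, 4 N at the press point when shut: unlatched, it swings fully open in about 2 s.
- hatch_press (a point): Where to press: on the hatch's rubber facing, 135 mm from the hinge, midway across, above the latch; moves with the hatch. Touch down at 10 mm/s or so: a knock counts as force. Pressed to the end stop when latched and then let go, the hatch opens; pressed to the end stop from open and then let go, it stays latched.
- carrier_mid (a point): Centre of the loose square-based pearl holder, 20 mm above its underside; z up. Steel, 0.2 kg: base 46 x 46 x 10 mm, on it a central square stem 20 x 20 mm and 28 mm tall (sides parallel to the base's), top at 38 mm, with half a white pearl on top up to 43 mm. It fits the nest in any quarter turn with 2 mm to spare on each side.
- round_holder: A similar loose holder with a round base of 50 mm and a round stem of 20 mm, 38 mm tall; not needed, leave it. Origin under its centre.
- vee_block: Loose steel vee block 50 x 40 x 30 mm; leave it. Origin under its centre.
- pearl_box: Loose white box with a foam top, 55 x 55 x 30 mm; leave it. Origin under its centre.
- jar: Loose glass jar, 48 mm across, 55 mm high; leave it. Origin under its centre.
- screwdriver: Loose screwdriver, 150 mm long, lying along its x; leave it.
- tweezers: Loose steel tweezers, 120 mm long, lying along their x; leave them.
- collet: Loose brass ring, 36 mm across, 22 mm high; leave it. Origin under its centre.
- latch_front (a point): Point on top of the bay's front wall beside the hidden latch, fixed. The latch acts some millimetres below the latched position, just short of rubber end stops, felt at the press point as a steep rise of force above some 6 N. The stops are met 4 to 12 mm below the level position (angle 0), differing by machine: feel for them. 8 to 12 N is enough, over 20 N too much.

How it is judged:
On the way, in this order (a step that is already met when the one before it is completed fails the run):
1. the hatch is freed and springs open (past 1.2 rad) (value of joint hatch above 1.2 rad), for 0.2 s.
2. the square-based holder sits in the nest with the hatch open (value of joint hatch above 0.6 rad and horizontal distance between carrier_mid and nest below 0.005 m and z of carrier_mid in the frame of nest below 0.023 m and contact force between the fingers and carrier below 0.1 N), for 0.2 s.
At the end, for the whole second after the job is handed in: The hatch stays latched by itself (angle under 0.035 rad, at rest), and the square-based holder stands in the nest: centre within 5 mm of the nest's centre, base down on the bay's floor (within 3 mm), tilted less than 0.08 rad (value of joint hatch below 0.035 rad and velocity of joint hatch below 0.05 rad/s and horizontal distance between carrier_mid and nest below 0.005 m and z of carrier_mid in the frame of nest below 0.023 m and angle between carrier_mid's own z axis and vertical below 0.08 rad); the robot touches nothing.
It fails at once if the robot loads the hatch with more than 20 N (contact force between hatch and the fingers above 20 N or contact force between hatch and the arm above 20 N).
It fails at once if the square-based holder is tipped by more than 0.5 rad (angle between carrier_mid's own z axis and vertical above 0.5 rad).
It fails at once if another thing is moved by more than 30 mm (distance of any of round_holder, vee_block, pearl_box, jar, screwdriver, tweezers, collet from where it was at the start of the episode above 0.03 m).
It also fails if it takes over 72 s, if anything falls off the work surface, if the arm or the gripper's body presses on something with over 40 N, if the wrist force passes 120 N, or if a joint passes its speed limit or range.

ROBOT

A 7-joint arm with a two-finger parallel gripper is mounted at the origin on the work surface. World frame = base frame: x ahead of the robot, y to its left, z up, the work surface at z = 0. Lengths are in m, angles in rad, forces in N, time in s.
With the tool pointing down it reaches from about 0.425 to 0.925 m from the base axis. Payload 6.8 kg.
Tool frame: the origin (TCP) lies between the finger pads; the fingertips stand 17 mm ahead of it and the grasp point (between the pads) lies 2 mm behind it; z points along the fingers, y is the line along which they close (so a half turn about z gives the same grasp; the last joint's range is limited). The gripper opens to 88 mm and grips with 3 to 60 N. Pads are 20 mm wide; open, the fingers measure 115 mm over their backs; the gripper's body (75 mm by 178 mm) begins 61 mm behind the grasp point.
Start: joints at [1.008, 0.477, 0.022, 1.555, -0.011, 1.109, -0.083], TCP at [0.297, -0.606, 0.24] pointing down, gripper open.
Joint ranges: [-2.96, 2.96], [-0.34, 2.1], [-1.41, 1.46], [0.24, 2.44], [-1.37, 4.51], [0.17, 1.92], [-2.96, 2.96]. Speed limits (rad/s): [2.39, 2.39, 3.14, 3.14, 3.14, 3.14, 3.14].

INTERFACE

Orientations are given as a unit quaternion [w, x, y, z].
In Python, from plant import arm gives the robot as it stands. The module is installed in compiled form; this text tells all that it offers.
- The arm moves only by the tool servo_tool, never from a script. Its argument "motion" is a list of rows, each a list of 3 entries, a list of its own where there are three numbers: the opening, from 0 (shut) to 1 (fully open), then the shift along the tool's x, y, z in cm, then the turn, a rotation vector about the tool's x, y, z in rad. A call has 1 to 10 rows; each row shifts and turns the commanded pose from where the row before left it, along the tool's axes as they then stand; what a row does not reach is not made up. A row lasts 1/12 s, in which the tool goes at most 41.7 mm and 7.16 degrees, less where a joint would pass 70% of its speed; a pose out of reach is approached as far as the arm can. A call is refused whole if a number of a shift passes 4.17 or a number of a turn 0.125, either way. A call with a gripper value outside its range is refused whole. The fingers move at their own pace and stop on an object; "newtons" is the grip in N (left out, the last holds). Time passes only in rows, so rows that do not move let the fingers close. It gives the time, the measured TCP pose, the force, the opening and the grip force at its end, in the units of the state.
- arm.get_state(): the state, without advancing time (a new reading comes with each control period).
- arm.get_image(name): name is "side" or "top"; returns a dict with "img" (420x560x3 uint8, red, green, blue), "camera_matrix" (3x3 intrinsics, pixels), "world_from_camera" (4x4, takes a point from camera to world coordinates). Camera axes: x right, y down, z forward; pixel columns grow to the right and rows downward; lengths in m; the calibration is good to about 2 mm. A picture is of the moment at which its call begins. There is no depth.
- arm.job_done(): hands the job in; it is judged then, once.
The state is a dict: "time": time; "qpos": joint angles; "joint_velocities": joint speeds; "joint_efforts": joint torques, N m; "tcp_pos": TCP position; "tcp_rot": TCP orientation; "wrist_force": force on the tool from outside, world axes, zero at the start; "torque": the same for the moment, N m; "width": opening from 0.0 (shut) to 1.0 (fully open); "finger_force": force on a finger pad.
Only numpy, scipy, OpenCV 4.12 (cv2) and the standard library are available. Lean on these libraries where they do the work, as an engineer would, in place of code of your own. Each camera call takes 0.05 s, during which the arm holds its last target. There are 200 camera calls.

## Working session

There is one attempt and no reset: what is moved stays moved. The work goes in short steps, Python scripts to look and compute and a tool call to move; the robot and the scene stay as the last step left them, time stands still between calls to the robot, and variables do not carry over. Pictures are saved under pics/ and viewed, at most 13 in all, crops included, and the job is handed in when it is done.

Besides the shell and the picture viewer there is one more tool, called after ">>>" by a JSON object that holds its "name" and its "arguments". servo_tool: Moves the arm, as the interface text tells. Its arguments: {"type":"object","properties":{"motion":{"type":"array"},"newtons":{"type":"number"}},"required":["motion"]}

```bash
mkdir -p pics; cat > h.py <<'E'
import numpy as np, cv2
from plant import arm
def shot(n,fn):
    d=arm.get_image(n); cv2.imwrite('pics/'+fn,d['img'][:,:,::-1]); np.savez('pics/'+fn+'.npz',K=d['camera_matrix'],T=d['world_from_camera']); return d
def cal(fn):
    z=np.load('pics/'+fn+'.npz'); return z['K'],z['T']
def p2w(fn,uv,z):
    K,T=cal(fn); o=[]
    for u,v in np.atleast_2d(uv):
        r=T[:3,:3]@np.linalg.solve(K,[u,v,1]); o.append(T[:3,3]+r*(z-T[2,3])/r[2])
    return np.array(o)
def w2p(fn,P):
    K,T=cal(fn); c=(np.atleast_2d(P)-T[:3,3])@T[:3,:3]; q=c@K.T; return q[:,:2]/q[:,2:]
E
python3 - <<'E'
from h import *
for n in('top','side'):
    d=shot(n,n+'1.png'); print(d['camera_matrix'],d['world_from_camera'].round(4))
print(arm.get_state())
E
```

```text
[[388.00223106   0.         279.34370943]
 [  0.         388.00223106 209.96795712]
 [  0.           0.           1.        ]] [[-0.0089 -0.9968  0.0791  0.4449]
 [-1.      0.0092  0.0034  0.0378]
 [-0.0041 -0.0791 -0.9969  0.8718]
 [ 0.      0.      0.      1.    ]]
[[486.38122785   0.         275.86769151]
 [  0.         486.38122785 215.93499696]
 [  0.           0.           1.        ]] [[-0.6855 -0.529   0.5002  0.0296]
 [-0.7279  0.4857 -0.484   0.5111]
 [ 0.0131 -0.6959 -0.718   0.7744]
 [ 0.      0.      0.      1.    ]]
{'time': 0.1, 'qpos': array([ 1.00789724,  0.47771799,  0.02236304,  1.55629577, -0.01149511,
        1.10932578, -0.08310223]), 'joint_velocities': array([ 0.00035222, -0.00160226,  0.00109631, -0.00301707, -0.00039416,
       -0.00086081, -0.00111958]), 'joint_efforts': array([ 4.30603730e-03, -5.84087348e+01,  1.53961200e+00, -2.73312038e+01,
       -5.43049083e-02,  1.30291595e-02,  6.57970600e-05]), 'tcp_pos': array([ 0.29627627, -0.60594713,  0.23880296]), 'tcp_rot': array([-7.71047980e-04,  9.74255353e-01,  2.25445898e-01, -2.45552391e-04]), 'wrist_force': array([-0.05266624,  0.08846191, -0.11756435]), 'torque': array([ 0.01540337,  0.01400273, -0.02452002]), 'finger_force': 0.0, 'width': 0.9990222451755358}
```

View pics/top1.png

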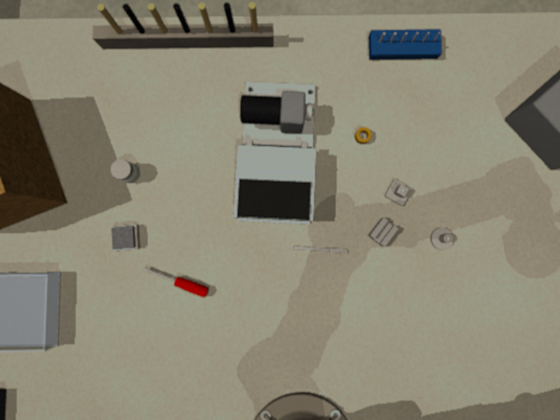

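View pics/side1.png

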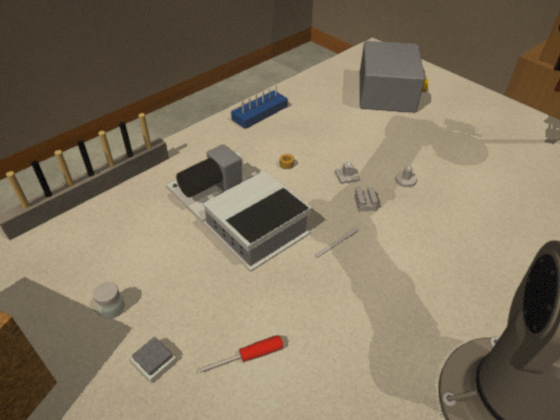

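Top view: hatch spans about (235–316, 146–221), with the rubber on its front half. The square holder is at (399,191), vee block (384,232) and round holder (443,238). The hatch is closed. I'll enlarge for exact corners.

```bash
python3 - <<'E'
from h import *
t=cv2.imread('pics/top1.png'); s=cv2.imread('pics/side1.png')
a=cv2.resize(t[130:235,225:325],None,fx=4,fy=4,interpolation=cv2.INTER_CUBIC)   # 400x420
b=cv2.resize(t[172:212,380:420],None,fx=8,fy=8,interpolation=cv2.INTER_CUBIC) #320
c=cv2.resize(s[150:190,325:370],(360,280),interpolation=cv2.INTER_CUBIC)
o=np.zeros((600,780,3),np.uint8); o[:420,:400]=a; o[:320,410:730]=b; o[320:600,410:770]=c
cv2.imwrite('pics/crop1.png',o)
E
```

```text
(no output)
```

View pics/crop1.png

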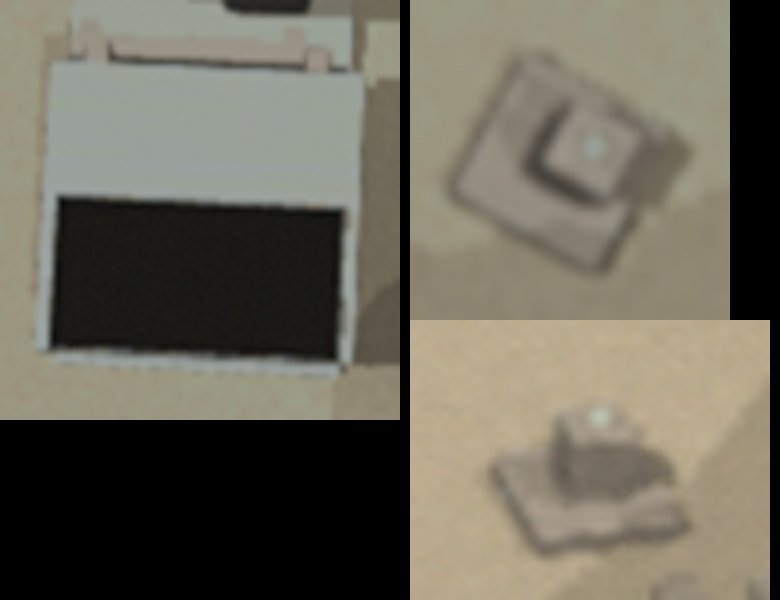

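```bash
python3 - <<'E'
from h import *
f='top1.png'
A=lambda L:[(225+x/4-.375,130+y/4-.375) for x,y in L]
B=lambda L:[(380+(x-410)/8-.44,172+y/8-.44) for x,y in L]
print(A([(50,350)]))
R=p2w(f,A([(57,198),(345,208),(340,360),(50,350)]),.078); print('rubber RL RR FR FL',R.round(4))
H=p2w(f,A([(50,62),(362,73)]),.076); print('hatch rear',H.round(4))
C=p2w(f,B([(520,52),(455,185),(600,272)]),.010); print('base L',C.round(4),np.linalg.norm(np.diff(C,axis=0),axis=1),'centre',(C[0]+C[2])/2)
e=C[2]-C[1];g=C[0]-C[1];print('angles',np.arctan2(e[1],e[0]),np.arctan2(g[1],g[0]))
print('pearl',p2w(f,B([(592,147)]),.042))
ex=((R[0]-R[3])+(R[1]-R[2])); print('yaw',np.arctan2(ex[1],ex[0])); ey=R[0]-R[1]+R[3]-R[2];print('yaw2',np.arctan2(ey[1],ey[0])-np.pi/2)
ey=H[0]-H[1];print('yaw3',np.arctan2(ey[1],ey[0])-np.pi/2)
print('side pearl', p2w('side1.png',[(325+(600-410)/8-.4,150+(415-320)/7-.4)],.042))
E
```

```text
[(237.125, 217.125)]
rubber RL RR FR FL [[ 0.5725  0.1235  0.078 ]
 [ 0.5659 -0.0251  0.078 ]
 [ 0.4874 -0.0213  0.078 ]
 [ 0.4939  0.1272  0.078 ]]
hatch rear [[ 0.6445  0.1274  0.076 ]
 [ 0.6371 -0.0352  0.076 ]]
base L [[ 0.5826 -0.2152  0.01  ]
 [ 0.5453 -0.1958  0.01  ]
 [ 0.5205 -0.2354  0.01  ]] [0.04199922 0.04667516] centre [ 0.5515524  -0.22528844  0.01      ]
angles -2.129603760976145 -0.4780083503826795
pearl [[ 0.55148377 -0.22427612  0.042     ]]
yaw -0.047123865662604236
yaw2 -0.044153971399415015
yaw3 -0.045773688285653646
side pearl [[ 0.55034797 -0.22653955  0.042     ]]
```

Holder is at about (0.551,-0.225) with yaw -0.52. The machine yaw is -0.046, the press point about (0.506,0.052) and the nest about (0.546,0.050). First I turn and close the gripper, then go above the press point.

```bash
cat >> h.py <<'E'
from scipy.spatial.transform import Rotation as Ro
def to(target,psi):
    s=arm.get_state(); q=s['tcp_rot']; R=Ro.from_quat([q[1],q[2],q[3],q[0]])
    G=Ro.from_rotvec([0,0,psi])*Ro.from_quat([1,0,0,0])
    D=G.apply(np.array(target)-s['tcp_pos'],inverse=True)*100
    print('t',round(s['time'],2),'pos',s['tcp_pos'].round(4),'F',s['wrist_force'].round(2),'w',round(s['width'],3))
    print('turn(tool)',(R.inv()*G).as_rotvec().round(3),'then shift cm',D.round(2),'|',np.linalg.norm(D).round(1))
E
python3 -c "
from h import *
to([.506,.0522,.125],-.046)"
```

```text
t 0.1 pos [ 0.2963 -0.6059  0.2388] F [-0.05  0.09 -0.12] w 0.999
turn(tool) [-0.002  0.001  0.501] then shift cm [ 17.92 -66.71  11.38] | 70.0
```

>>> {"name": "servo_tool", "arguments": {"motion": [[0, [0, 0, 0], [0, 0, 0.125]], [0, [0, 0, 0], [0, 0, 0.125]], [0, [0, 0, 0], [0, 0, 0.125]], [0, [0, 0, 0], [0, 0, 0.125]]], "newtons": 20}}

```text
time: 0.43
tcp_pos: [0.2963, -0.6061, 0.2391]
tcp_rot: [-0.0, 1.0, -0.026, -0.0]
wrist_force: [0.0, -0.6, -0.2]
width: 0.736
finger_force: 0.0
```

```bash
python3 -c "
from h import *
to([.506,.0522,.125],-.046)"
```

```text
t 0.43 pos [ 0.2963 -0.6061  0.2391] F [ 0.04 -0.63 -0.23] w 0.736
turn(tool) [-0.001  0.001 -0.005] then shift cm [ 17.92 -66.73  11.41] | 70.0
```

>>> {"name": "servo_tool", "arguments": {"motion": [[0, [0.9, -3.3, 0.3], [0, 0, 0]], [0, [0.9, -3.3, 0.3], [0, 0, 0]], [0, [0.9, -3.3, 0.3], [0, 0, 0]], [0, [0.9, -3.3, 0.3], [0, 0, 0]], [0, [0.9, -3.3, 0.3], [0, 0, 0]], [0, [0.9, -3.3, 0.3], [0, 0, 0]], [0, [0.9, -3.3, 0.3], [0, 0, 0]], [0, [0.9, -3.3, 0.3], [0, 0, 0]], [0, [0.9, -3.3, 0.3], [0, 0, 0]], [0, [0.9, -3.3, 0.3], [0, 0, 0]]]}}

```text
time: 1.27
tcp_pos: [0.4013, -0.2791, 0.2094]
tcp_rot: [-0.0, 1.0, -0.023, -0.0]
wrist_force: [0.8, 0.3, -0.4]
width: 0.01
finger_force: 0.0
```

>>> {"name": "servo_tool", "arguments": {"motion": [[0, [0.9, -3.3, 0.3], [0, 0, 0]], [0, [0.9, -3.3, 0.3], [0, 0, 0]], [0, [0.9, -3.3, 0.3], [0, 0, 0]], [0, [0.9, -3.3, 0.3], [0, 0, 0]], [0, [0.9, -3.3, 0.3], [0, 0, 0]], [0, [0.9, -3.3, 0.3], [0, 0, 0]], [0, [0.9, -3.3, 0.3], [0, 0, 0]], [0, [0.9, -3.3, 0.3], [0, 0, 0]], [0, [0.9, -3.3, 0.3], [0, 0, 0]], [0, [0, 0, 0], [0, 0, 0]]]}}

```text
time: 2.1
tcp_pos: [0.4969, 0.0197, 0.1824]
tcp_rot: [-0.002, 1.0, -0.018, 0.0]
wrist_force: [1.3, -0.0, -0.0]
width: 0.01
finger_force: 0.0
```

```bash
python3 -c "
from h import *
to([.506,.0522,.110],-.046)"
```

```text
t 2.1 pos [0.4969 0.0197 0.1824] F [ 1.27 -0.03 -0.03] w 0.01
turn(tool) [-0.003 -0.001  0.01 ] then shift cm [ 0.76 -3.29  7.24] | 8.0
```

>>> {"name": "servo_tool", "arguments": {"motion": [[0, [0.4, -1.6, 2.0], [0, 0, 0]], [0, [0.4, -1.7, 2.0], [0, 0, 0]], [0, [0, 0, 2.0], [0, 0, 0]], [0, [0, 0, 1.0], [0, 0, 0]], [0, [0, 0, 0.2], [0, 0, 0]], [0, [0, 0, 0], [0, 0, 0]], [0, [0, 0, 0], [0, 0, 0]]]}}

```text
time: 2.68
tcp_pos: [0.5056, 0.0441, 0.1113]
tcp_rot: [0.0, 1.0, -0.023, 0.0]
wrist_force: [-0.0, 0.4, 0.5]
width: 0.007
finger_force: 0.0
```

>>> {"name": "servo_tool", "arguments": {"motion": [[0, [0, 0, 0.09], [0, 0, 0]], [0, [0, 0, 0.09], [0, 0, 0]], [0, [0, 0, 0.09], [0, 0, 0]], [0, [0, 0, 0.09], [0, 0, 0]], [0, [0, 0, 0.09], [0, 0, 0]], [0, [0, 0, 0.09], [0, 0, 0]], [0, [0, 0, 0.09], [0, 0, 0]], [0, [0, 0, 0.09], [0, 0, 0]], [0, [0, 0, 0.09], [0, 0, 0]]]}}

```text
time: 3.43
tcp_pos: [0.5052, 0.0448, 0.1024]
tcp_rot: [0.0, 1.0, -0.023, -0.0]
wrist_force: [0.3, 0.5, -1.0]
width: 0.007
finger_force: 0.0
```

>>> {"name": "servo_tool", "arguments": {"motion": [[0, [0, -0.4, 0], [0, 0, 0]], [0, [0, -0.3, 0.0], [0, 0, 0]], [0, [0, 0, 0.08], [0, 0, 0]], [0, [0, 0, 0.08], [0, 0, 0]], [0, [0, 0, 0.08], [0, 0, 0]], [0, [0, 0, 0.08], [0, 0, 0]], [0, [0, 0, 0.08], [0, 0, 0]]]}}

```text
time: 4.02
tcp_pos: [0.5055, 0.0517, 0.0985]
tcp_rot: [0.0, 1.0, -0.023, -0.0]
wrist_force: [-0.5, -0.2, -0.1]
width: 0.008
finger_force: 0.0
```

>>> {"name": "servo_tool", "arguments": {"motion": [[0, [0, 0, 0.08], [0, 0, 0]], [0, [0, 0, 0.08], [0, 0, 0]], [0, [0, 0, 0.08], [0, 0, 0]]]}}

```text
time: 4.27
tcp_pos: [0.5054, 0.0517, 0.0964]
tcp_rot: [0.0, 1.0, -0.023, -0.0]
wrist_force: [-1.7, -0.7, 5.5]
width: 0.007
finger_force: 2.4
```

>>> {"name": "servo_tool", "arguments": {"motion": [[0, [0, 0, 0.08], [0, 0, 0]], [0, [0, 0, 0.08], [0, 0, 0]], [0, [0, 0, 0], [0, 0, 0]]]}}

```text
time: 4.52
tcp_pos: [0.5053, 0.0517, 0.0945]
tcp_rot: [0.0, 1.0, -0.023, -0.0]
wrist_force: [-1.9, -0.1, 3.5]
width: 0.008
finger_force: 2.0
```

>>> {"name": "servo_tool", "arguments": {"motion": [[0, [0, 0, 0.08], [0, 0, 0]], [0, [0, 0, 0.08], [0, 0, 0]], [0, [0, 0, 0], [0, 0, 0]]]}}

```text
time: 4.77
tcp_pos: [0.5053, 0.0517, 0.0928]
tcp_rot: [0.0, 1.0, -0.023, -0.0]
wrist_force: [-2.3, -0.6, 4.9]
width: 0.006
finger_force: 2.0
```

>>> {"name": "servo_tool", "arguments": {"motion": [[0, [0, 0, 0.08], [0, 0, 0]], [0, [0, 0, 0.08], [0, 0, 0]], [0, [0, 0, 0], [0, 0, 0]]]}}

```text
time: 5.02
tcp_pos: [0.5053, 0.0518, 0.0911]
tcp_rot: [0.0, 1.0, -0.023, -0.0]
wrist_force: [-2.7, -0.5, 4.4]
width: 0.003
finger_force: 1.9
```

>>> {"name": "servo_tool", "arguments": {"motion": [[0, [0, 0, 0.08], [0, 0, 0]], [0, [0, 0, 0], [0, 0, 0]]]}}

```text
time: 5.18
tcp_pos: [0.5054, 0.0517, 0.0904]
tcp_rot: [0.0, 1.0, -0.023, -0.0]
wrist_force: [-2.7, -0.2, 4.1]
width: 0.007
finger_force: 2.1
```

>>> {"name": "servo_tool", "arguments": {"motion": [[0, [0, 0, 0.08], [0, 0, 0]], [0, [0, 0, 0], [0, 0, 0]]]}}

```text
time: 5.35
tcp_pos: [0.5055, 0.0518, 0.0896]
tcp_rot: [0.0, 1.0, -0.023, -0.0]
wrist_force: [-3.6, -0.7, 4.3]
width: 0.006
finger_force: 2.1
```

>>> {"name": "servo_tool", "arguments": {"motion": [[0, [0, 0, 0.08], [0, 0, 0]], [0, [0, 0, 0], [0, 0, 0]]]}}

```text
time: 5.52
tcp_pos: [0.5055, 0.0518, 0.0889]
tcp_rot: [0.0, 1.0, -0.023, 0.0]
wrist_force: [-2.1, -0.7, 4.5]
width: 0.006
finger_force: 2.1
```

>>> {"name": "servo_tool", "arguments": {"motion": [[0, [0, 0, 0.06], [0, 0, 0]], [0, [0, 0, 0], [0, 0, 0]]]}}

```text
time: 5.68
tcp_pos: [0.5055, 0.0518, 0.0883]
tcp_rot: [0.0, 1.0, -0.023, 0.0]
wrist_force: [-2.1, -0.7, 4.5]
width: 0.003
finger_force: 2.1
```

>>> {"name": "servo_tool", "arguments": {"motion": [[0, [0, 0, 0.06], [0, 0, 0]], [0, [0, 0, 0], [0, 0, 0]]]}}

```text
time: 5.85
tcp_pos: [0.5055, 0.0518, 0.0877]
tcp_rot: [0.0, 1.0, -0.023, 0.0]
wrist_force: [-3.2, -0.4, 5.0]
width: 0.005
finger_force: 2.4
```

>>> {"name": "servo_tool", "arguments": {"motion": [[0, [0, 0, 0.06], [0, 0, 0]], [0, [0, 0, 0], [0, 0, 0]]]}}

```text
time: 6.02
tcp_pos: [0.5055, 0.0518, 0.0873]
tcp_rot: [0.0, 1.0, -0.023, 0.0]
wrist_force: [-3.3, -0.8, 6.8]
width: 0.004
finger_force: 3.7
```

>>> {"name": "servo_tool", "arguments": {"motion": [[0, [0, 0, 0.05], [0, 0, 0]], [0, [0, 0, 0], [0, 0, 0]]]}}

```text
time: 6.18
tcp_pos: [0.5055, 0.0518, 0.087]
tcp_rot: [0.0, 1.0, -0.023, 0.0]
wrist_force: [-4.7, -1.1, 9.6]
width: 0.007
finger_force: 4.9
```

>>> {"name": "servo_tool", "arguments": {"motion": [[0, [0, 0, 0.02], [0, 0, 0]], [0, [0, 0, 0], [0, 0, 0]]]}}

```text
time: 6.35
tcp_pos: [0.5055, 0.0518, 0.087]
tcp_rot: [0.0, 1.0, -0.023, 0.0]
wrist_force: [-4.7, -1.4, 10.0]
width: 0.005
finger_force: 5.3
```

>>> {"name": "servo_tool", "arguments": {"motion": [[0, [0, 0, -1.0], [0, 0, 0]], [0, [-1.5, 0, -3.0], [0, 0, 0]], [0, [-2.5, 0, -3.0], [0, 0, 0]], [0, [-2.0, 0, -3.0], [0, 0, 0]], [0.45, [0, 0, -3.0], [0, 0, 0]], [0.45, [0, 0, 0], [0, 0, 0.1]], [0.45, [0, 1.0, 0], [0, 0, 0.1]], [0.45, [0, 2.0, 0], [0, 0, 0.1]], [0.45, [0, 3.0, 0], [0, 0, 0.1]], [0.45, [0, 3.0, 0], [0, 0, 0.08]]]}}

```text
time: 7.18
tcp_pos: [0.4169, -0.0305, 0.2171]
tcp_rot: [-0.001, 0.965, -0.261, 0.001]
wrist_force: [-0.3, -0.3, 0.2]
width: 0.416
finger_force: 0.0
```

```bash
python3 -c "
from h import *
shot('side','side2.png');shot('top','top2.png')
to([.551,-.225,.09],-.52)"
```

```text
t 7.28 pos [ 0.4146 -0.0338  0.2165] F [-0.08  0.62  0.04] w 0.447
turn(tool) [ 0.001 -0.    -0.013] then shift cm [21.33  9.81 12.65] | 26.7
```

View pics/side2.png

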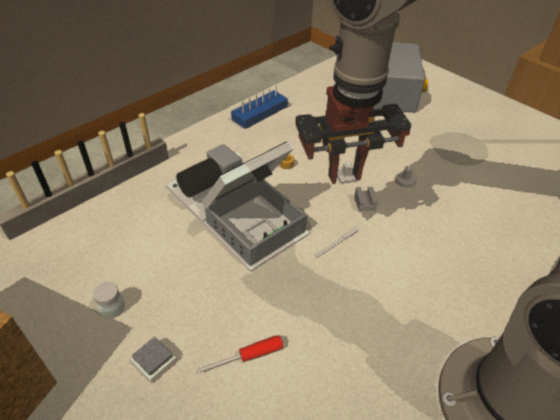

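The hatch is swinging open (about 45° in the side view). Moving on to the square holder.

>>> {"name": "servo_tool", "arguments": {"motion": [[0.45, [3.0, 1.4, 1.0], [0, 0, 0]], [0.45, [3.0, 1.4, 1.5], [0, 0, 0]], [0.45, [3.0, 1.4, 2.0], [0, 0, 0]], [0.45, [3.0, 1.4, 2.0], [0, 0, 0]], [0.45, [3.0, 1.4, 2.0], [0, 0, 0]], [0.45, [3.0, 1.4, 2.0], [0, 0, 0]], [0.45, [3.3, 1.4, 2.0], [0, 0, 0]], [0.45, [0, 0, 0], [0, 0, 0]], [0.45, [0, 0, 0], [0, 0, 0]]]}}

```text
time: 8.03
tcp_pos: [0.5516, -0.2225, 0.0896]
tcp_rot: [-0.0, 0.966, -0.26, -0.001]
wrist_force: [0.0, 0.0, -0.3]
width: 0.451
finger_force: 0.0
```

```bash
python3 -c "
from h import *
t=shot('top','top3.png')['img'][:,:,::-1];s=shot('side','side3.png')['img'][:,:,::-1]
to([.551,-.225,.031],-.52)
o=np.zeros((560,800,3),np.uint8)
o[:400,:400]=cv2.resize(t[140:220,350:430],(400,400),interpolation=2)
o[:400,400:]=cv2.resize(s[120:200,310:390],(400,400),interpolation=2)
cv2.imwrite('pics/c3.png',o)
"
```

```text
t 8.13 pos [ 0.5517 -0.2204  0.0917] F [-0.6   0.65  0.17] w 0.448
turn(tool) [-0.001  0.    -0.004] then shift cm [0.17 0.44 6.07] | 6.1
```

View pics/c3.png

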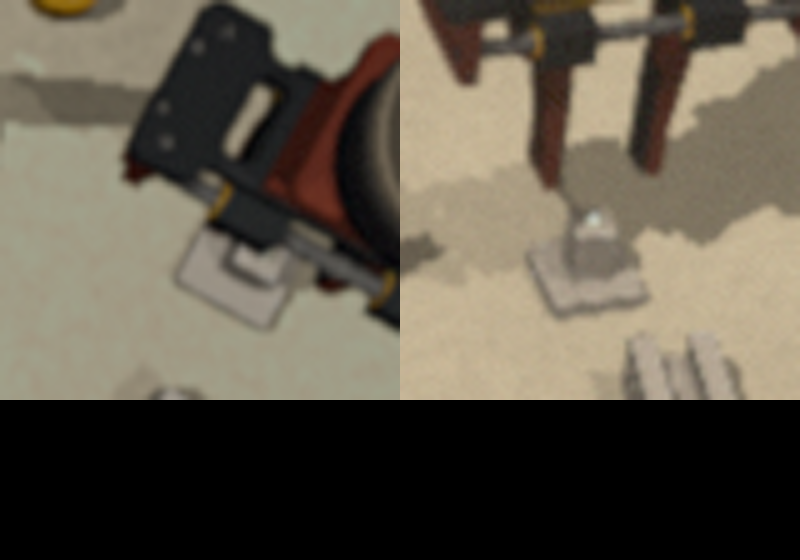

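>>> {"name": "servo_tool", "arguments": {"motion": [[0.45, [0.2, 0.4, 1.0], [0, 0, 0]], [0.45, [0, 0, 1.5], [0, 0, 0]], [0.45, [0, 0, 1.3], [0, 0, 0]], [0.45, [0, 0, 1.0], [0, 0, 0]], [0.45, [0, 0, 0.7], [0, 0, 0]], [0.45, [0, 0, 0.4], [0, 0, 0]], [0.45, [0, 0, 0], [0, 0, 0]]]}}

```text
time: 8.72
tcp_pos: [0.5506, -0.2257, 0.0316]
tcp_rot: [-0.0, 0.966, -0.259, -0.001]
wrist_force: [0.8, 0.7, 0.0]
width: 0.449
finger_force: 0.0
```

```bash
python3 -c "
from h import *
s=shot('side','side4.png')['img'][:,:,::-1]
to([.551,-.225,.031],-.52)
cv2.imwrite('pics/c4.png',cv2.resize(s[120:200,310:390],(480,480),interpolation=2))
"
```

```text
t 8.77 pos [ 0.551  -0.2259  0.0322] F [-0.52 -0.74 -0.88] w 0.448
turn(tool) [ 0.     0.    -0.005] then shift cm [-0.04 -0.08  0.12] | 0.2
```

View pics/c4.png

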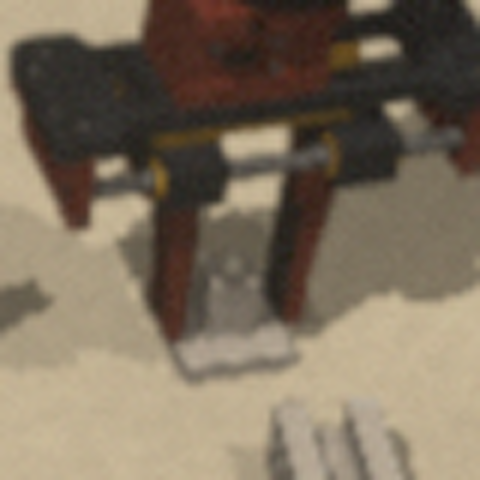

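The fingers straddle the stem (pearl at crop (233,265), fingers at 175 and 298). I'll grip now, close fully on the stem and lift.

>>> {"name": "servo_tool", "arguments": {"motion": [[0, [0, 0, 0.05], [0, 0, 0]], [0, [0, 0, 0], [0, 0, 0]], [0, [0, 0, 0], [0, 0, 0]], [0, [0, 0, 0], [0, 0, 0]], [0, [0, 0, 0], [0, 0, 0]], [0, [0, 0, 0], [0, 0, 0]], [0, [0, 0, 0], [0, 0, 0]]], "newtons": 25}}

```text
time: 9.35
tcp_pos: [0.5514, -0.2264, 0.0324]
tcp_rot: [0.0, 0.966, -0.26, 0.0]
wrist_force: [-0.8, -0.9, 5.2]
width: 0.225
finger_force: 25.0
```

>>> {"name": "servo_tool", "arguments": {"motion": [[0, [0, 0, -0.5], [0, 0, 0]], [0, [0, 0, -2.0], [0, 0, 0]], [0, [0, 0, -3.0], [0, 0, 0]], [0, [0, 0, -3.0], [0, 0, 0]], [0, [0, 0, -2.5], [0, 0, 0]], [0, [0, 0, 0], [0, 0, -0.12]], [0, [0, 0, 0], [0, 0, -0.12]], [0, [0, 0, 0], [0, 0, -0.12]], [0, [0, 0, 0], [0, 0, -0.11]], [0, [0, 0, 0], [0, 0, 0]]]}}

```text
time: 10.18
tcp_pos: [0.5505, -0.2259, 0.1417]
tcp_rot: [-0.0, 1.0, -0.026, -0.0]
wrist_force: [1.0, 0.1, -3.0]
width: 0.225
finger_force: 25.0
```

```bash
python3 -c "
from h import *
to([.546,.0504,.14],-.046)
shot('top','top5.png')
"
```

```text
t 10.18 pos [ 0.5505 -0.2259  0.1417] F [ 0.97  0.11 -2.98] w 0.225
turn(tool) [-0.001  0.001 -0.005] then shift cm [ -1.72 -27.58   0.17] | 27.6
```

```bash
python3 -c "
from h import *
t=cv2.imread('pics/top5.png')
cv2.imwrite('pics/c5.png',cv2.resize(t[110:240,220:330],(495,585),interpolation=2))
"
```

```text
(no output)
```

View pics/c5.png

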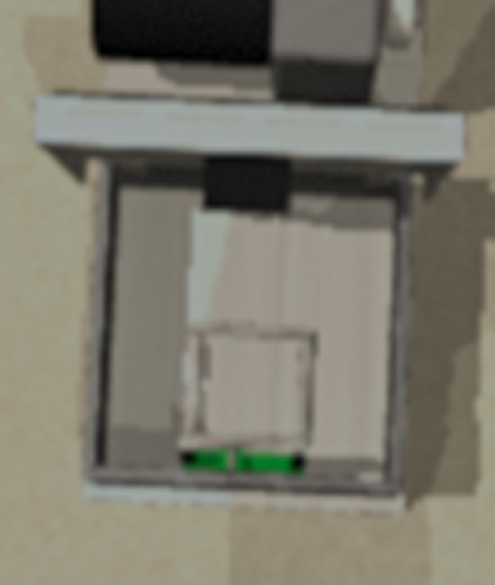

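>>> {"name": "servo_tool", "arguments": {"motion": [[0, [-0.1, -1.5, 0], [0, 0, 0]], [0, [-0.2, -3.0, 0], [0, 0, 0]], [0, [-0.2, -3.0, 0], [0, 0, 0]], [0, [-0.2, -3.0, 0], [0, 0, 0]], [0, [-0.2, -3.0, 0], [0, 0, 0]], [0, [-0.2, -3.0, 0], [0, 0, 0]], [0, [-0.2, -3.0, 0], [0, 0, 0]], [0, [-0.2, -3.0, 0], [0, 0, 0]], [0, [-0.2, -3.0, 0], [0, 0, 0]], [0, [-0.2, -2.0, 0], [0, 0, 0]]]}}

```text
time: 11.07
tcp_pos: [0.5468, 0.0531, 0.1419]
tcp_rot: [-0.001, 1.0, -0.028, -0.0]
wrist_force: [0.1, -0.2, -3.1]
width: 0.228
finger_force: 25.0
```

```bash
python3 -c "
from h import *
A=lambda L:[(220+x/4.5-.39,110+y/4.5-.39) for x,y in L]
N=p2w('top5.png',A([(190,330),(318,335),(310,447),(180,440)]),.012);print(N.round(4),N.mean(0),[np.linalg.norm(N[i]-N[i-1]).round(4) for i in range(4)])
F=p2w('top5.png',A([(88,484),(408,492)]),.058);print(F.round(4),F.mean(0))
# predicted pixels in the crop of nest outer/inner corners for the estimate
c,s=np.cos(-.046),np.sin(-.046)
for h in(.025,.030):
  P=[(np.array([.546,.0504])+np.array([[c,-s],[s,c]])@[a,b]).tolist()+[.012] for a,b in((h,h),(h,-h),(-h,-h),(-h,h))]
  print(h,((w2p('top5.png',P)-[220,110]+.39)*4.5).round(0).tolist())
to([.546,.0504,.07],-.046)
"
```

```text
[[0.5741 0.0793 0.012 ]
 [0.5709 0.0158 0.012 ]
 [0.5152 0.0204 0.012 ]
 [0.5193 0.0846 0.012 ]] [0.5448573  0.05001947 0.012     ] [np.float64(0.0551), np.float64(0.0636), np.float64(0.0559), np.float64(0.0643)]
[[ 0.495   0.1252  0.058 ]
 [ 0.4899 -0.0242  0.058 ]] [0.49248913 0.05048279 0.058     ]
0.025 [[200.0, 334.0], [301.0, 337.0], [297.0, 438.0], [196.0, 434.0]]
0.03 [[191.0, 323.0], [311.0, 328.0], [307.0, 448.0], [186.0, 444.0]]
t 11.07 pos [0.5468 0.0531 0.1419] F [ 0.09 -0.15 -3.09] w 0.228
turn(tool) [-0.001  0.    -0.01 ] then shift cm [-0.07  0.28  7.19] | 7.2
```

>>> {"name": "servo_tool", "arguments": {"motion": [[0, [0, 0.3, 0], [0, 0, 0]], [0, [-0.1, 0, 1.0], [0, 0, 0]], [0, [0, 0, 2.0], [0, 0, 0]], [0, [0, 0, 2.0], [0, 0, 0]], [0, [0, 0, 2.0], [0, 0, 0]], [0, [0, 0, 1.3], [0, 0, 0]], [0, [0, 0, 0.4], [0, 0, 0]], [0, [0, 0, 0], [0, 0, 0]], [0, [0, 0, 0], [0, 0, 0]]]}}

```text
time: 11.82
tcp_pos: [0.5462, 0.0458, 0.055]
tcp_rot: [0.0, 1.0, -0.029, -0.0]
wrist_force: [0.9, 0.2, -1.6]
width: 0.223
finger_force: 25.0
```

```bash
python3 -c "
from h import *
t=shot('side','side6.png')['img'][:,:,::-1]
to([.5462,.050,.038],-.046)
cv2.imwrite('pics/c6.png',cv2.resize(t[160:270,195:320],(750,600)[:2] if 0 else (680,598),interpolation=2))
"
```

```text
t 11.87 pos [0.5466 0.0461 0.0555] F [-0.61 -0.35 -2.03] w 0.226
turn(tool) [ 0.    -0.001 -0.011] then shift cm [-0.06 -0.39  1.75] | 1.8
```

View pics/c6.png

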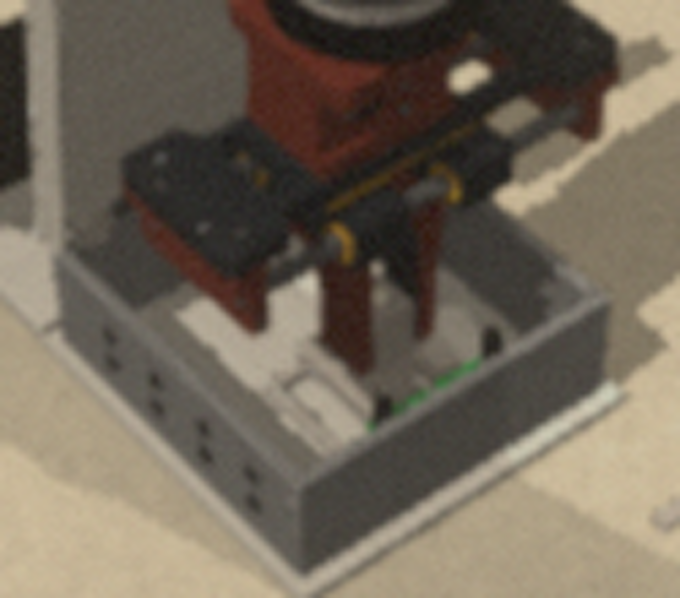

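>>> {"name": "servo_tool", "arguments": {"motion": [[0, [-0.05, -0.4, 0], [0, 0, -0.011]], [0, [0, 0, 0], [0, 0, 0]], [0, [0, 0, 0.4], [0, 0, 0]], [0, [0, 0, 0.4], [0, 0, 0]], [0, [0, 0, 0], [0, 0, 0]]]}}

```text
time: 12.28
tcp_pos: [0.5453, 0.0505, 0.0463]
tcp_rot: [0.0, 1.0, -0.022, -0.0]
wrist_force: [1.1, 0.1, -3.0]
width: 0.229
finger_force: 25.0
```

>>> {"name": "servo_tool", "arguments": {"motion": [[0, [0, 0, 0.2], [0, 0, 0]], [0, [0, 0, 0.2], [0, 0, 0]], [0, [0, 0, 0], [0, 0, 0]]]}}

```text
time: 12.53
tcp_pos: [0.5456, 0.0505, 0.0425]
tcp_rot: [0.0, 1.0, -0.022, -0.0]
wrist_force: [0.4, 0.0, -2.0]
width: 0.222
finger_force: 25.0
```

>>> {"name": "servo_tool", "arguments": {"motion": [[0, [0, 0, 0.15], [0, 0, 0]], [0, [0, 0, 0.15], [0, 0, 0]], [0, [0, 0, 0.1], [0, 0, 0]], [0, [0, 0, 0], [0, 0, 0]]]}}

```text
time: 12.87
tcp_pos: [0.5456, 0.0506, 0.0387]
tcp_rot: [0.0, 1.0, -0.022, -0.0]
wrist_force: [0.5, -0.0, -2.1]
width: 0.223
finger_force: 25.0
```

>>> {"name": "servo_tool", "arguments": {"motion": [[0, [0, 0, 0.1], [0, 0, 0]], [0, [0, 0, 0.05], [0, 0, 0]], [0, [0, 0, 0], [0, 0, 0]]]}}

```text
time: 13.12
tcp_pos: [0.5459, 0.0506, 0.0384]
tcp_rot: [0.0, 1.0, -0.022, 0.0]
wrist_force: [-3.7, -1.0, 8.2]
width: 0.222
finger_force: 25.0
```

Seated on the floor at z 0.0384, as expected. Releasing and lifting clear.

>>> {"name": "servo_tool", "arguments": {"motion": [[0.4, [0, 0, -0.05], [0, 0, 0]], [0.4, [0, 0, 0], [0, 0, 0]], [0.4, [0, 0, 0], [0, 0, 0]], [0.4, [0, 0, 0], [0, 0, 0]], [0.4, [0, 0, -1.0], [0, 0, 0]], [0.4, [0, 0, -2.0], [0, 0, 0]], [0.4, [-0.5, 0, -3.0], [0, 0, 0]], [0.4, [-1.0, 0, -3.0], [0, 0, 0]], [0.0, [-1.5, 0, -3.5], [0, 0, 0]], [0.0, [-1.5, 0, -4.0], [0, 0, 0]]]}}

```text
time: 13.95
tcp_pos: [0.4999, 0.0525, 0.2032]
tcp_rot: [0.0, 1.0, -0.022, -0.001]
wrist_force: [0.8, 0.3, 1.5]
width: 0.284
finger_force: 0.0
```

>>> {"name": "servo_tool", "arguments": {"motion": [[0.0, [-1.5, 0, -4.0], [0, 0, 0]], [0.0, [0, 0, -4.0], [0, 0, 0]], [0.0, [0, 0, 0], [0, 0, 0]]]}}

```text
time: 14.2
tcp_pos: [0.4897, 0.0542, 0.2896]
tcp_rot: [-0.001, 1.0, -0.022, 0.007]
wrist_force: [1.2, -0.2, 0.8]
width: 0.06
finger_force: 0.0
```

```bash
python3 -c "
from h import *
t=shot('side','side7.png')['img'][:,:,::-1];u=shot('top','top7.png')['img'][:,:,::-1]
to([.675,.046,.30],-.046)
o=np.zeros((440,800,3),np.uint8);o[:,:400]=cv2.resize(t[120:270,165:301],(400,440),interpolation=2);o[:,400:]=cv2.resize(u[110:240,220:338],(400,440),interpolation=2)
cv2.imwrite('pics/c7.png',o)
"
```

```text
t 14.3 pos [0.4875 0.0534 0.2833] F [-0.59 -0.4   0.21] w 0.006
turn(tool) [-0.001 -0.005  0.002] then shift cm [18.77 -0.12 -1.67] | 18.8
```

View pics/c7.png

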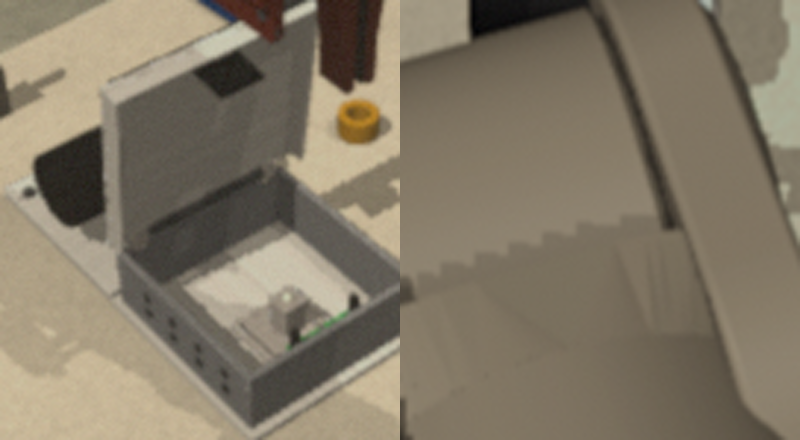

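The holder stands in the nest (left crop (288,305)) with the hatch fully open. Next I go over and behind the hatch, then compute the closing arc.

>>> {"name": "servo_tool", "arguments": {"motion": [[0, [2.5, 0, -0.5], [0, 0, 0]], [0, [3.5, 0, 0], [0, 0, 0]], [0, [3.5, 0, 0], [0, 0, 0]], [0, [3.5, 0, 0], [0, 0, 0]], [0, [3.5, 0, 0], [0, 0, 0]], [0, [2.5, 0, 0], [0, 0, 0]], [0, [0, 0, 0], [0, 0, 0]], [0, [0, 0, 0], [0, 0, 0]]]}}

```text
time: 14.97
tcp_pos: [0.6762, 0.0446, 0.283]
tcp_rot: [0.0, 1.0, -0.022, -0.002]
wrist_force: [-0.4, 0.6, -0.5]
width: 0.007
finger_force: 0.0
```

```bash
python3 -c "
from h import *
to([.670,.0448,.217],-.046)
def P(th,r):
    return np.array([-r*np.cos(th)+.008*np.sin(th)+.010, .070+r*np.sin(th)+.008*np.cos(th)+.017])
ths=np.r_[1.45,np.arange(1.4,.05,-.1)];rs=np.interp(ths,[0.,1.45],[.145,.137])
p=np.array([P(a,b) for a,b in zip(ths,rs)])
print('start machine x,z',p[0],'world x',.641+p[0,0])
for a,d,q in zip(ths[1:],np.diff(p,axis=0)*100,p[1:]): print(round(a,2),'dx',d[0].round(2),'dz(tool)',(-d[1]).round(2),'world',(.641+q[0]).round(3),q[1].round(3))
"
```

```text
t 14.97 pos [0.6762 0.0446 0.283 ] F [-0.44  0.56 -0.47] w 0.007
turn(tool) [0.    0.004 0.001] then shift cm [-0.62  0.01  6.6 ] | 6.6
start machine x,z [0.00143282 0.2239657 ] world x 0.6424328245249715
1.4 dx -0.69 dz(tool) 0.03 world 0.636 0.224
1.3 dx -1.37 dz(tool) 0.17 world 0.622 0.222
1.2 dx -1.35 dz(tool) 0.31 world 0.608 0.219
1.1 dx -1.32 dz(tool) 0.44 world 0.595 0.214
1.0 dx -1.27 dz(tool) 0.58 world 0.582 0.209
0.9 dx -1.21 dz(tool) 0.7 world 0.57 0.202
0.8 dx -1.14 dz(tool) 0.82 world 0.559 0.193
0.7 dx -1.06 dz(tool) 0.94 world 0.548 0.184
0.6 dx -0.96 dz(tool) 1.04 world 0.539 0.174
0.5 dx -0.86 dz(tool) 1.14 world 0.53 0.162
0.4 dx -0.74 dz(tool) 1.22 world 0.523 0.15
0.3 dx -0.62 dz(tool) 1.3 world 0.516 0.137
0.2 dx -0.49 dz(tool) 1.36 world 0.512 0.123
0.1 dx -0.35 dz(tool) 1.4 world 0.508 0.109
```

>>> {"name": "servo_tool", "arguments": {"motion": [[0, [0, 0, 1.5], [0, 0, 0]], [0, [0, 0, 2.5], [0, 0, 0]], [0, [0, 0, 1.6], [0, 0, 0]], [0, [0, 0, 0.5], [0, 0, 0]], [0, [-0.7, 0, 0], [0, 0, 0]], [0, [-0.7, 0, 0], [0, 0, 0]], [0, [-0.6, 0, 0], [0, 0, 0]], [0, [-0.6, 0, 0], [0, 0, 0]], [0, [-0.6, 0, 0], [0, 0, 0]], [0, [-0.6, 0, 0], [0, 0, 0]]]}}

```text
time: 15.8
tcp_pos: [0.6385, 0.0466, 0.226]
tcp_rot: [-0.0, 1.0, -0.022, 0.001]
wrist_force: [1.4, 0.1, -0.9]
width: 0.003
finger_force: 0.9
```

>>> {"name": "servo_tool", "arguments": {"motion": [[0, [-0.6, 0, 0.05], [0, 0, 0]], [0, [-0.7, 0, 0.1], [0, 0, 0]], [0, [-0.7, 0, 0.1], [0, 0, 0]], [0, [0, 0, 0], [0, 0, 0]]]}}

```text
time: 16.13
tcp_pos: [0.6171, 0.0475, 0.2224]
tcp_rot: [0.0, 1.0, -0.022, -0.0]
wrist_force: [0.3, -0.0, 0.7]
width: 0.002
finger_force: 0.6
```

>>> {"name": "servo_tool", "arguments": {"motion": [[0, [-0.9, 0, 0.3], [0, 0, 0]], [0, [-1.3, 0, 0.45], [0, 0, 0]], [0, [-1.25, 0, 0.6], [0, 0, 0]], [0, [-1.2, 0, 0.7], [0, 0, 0]], [0, [-1.15, 0, 0.8], [0, 0, 0]], [0, [-1.05, 0, 0.95], [0, 0, 0]]]}}

```text
time: 16.63
tcp_pos: [0.5506, 0.0507, 0.185]
tcp_rot: [-0.0, 1.0, -0.022, 0.002]
wrist_force: [4.9, 1.0, 1.9]
width: 0.005
finger_force: 2.0
```

```bash
python3 -c "
from h import *
to([.539,.0504,.174],-.046);print(arm.get_state()['finger_force'])
t=shot('side','side8.png')['img'][:,:,::-1]
cv2.imwrite('pics/c8.png',cv2.resize(t[90:270,165:345],(540,540),interpolation=2))
"
```

```text
t 16.63 pos [0.5506 0.0507 0.185 ] F [4.9  0.97 1.93] w 0.005
turn(tool) [-0.001 -0.004  0.002] then shift cm [-1.16  0.08  1.1 ] | 1.6
2.0356472907587886
```

View pics/c8.png

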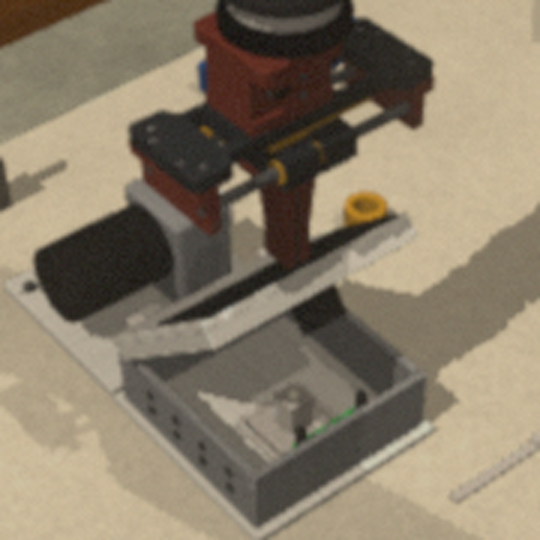

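The hatch is following the fingers at about 40°, with contact near its front edge. Continuing along the arc, slower at the end.

>>> {"name": "servo_tool", "arguments": {"motion": [[0, [-1.1, 0, 1.0], [0, 0, 0]], [0, [-0.85, 0, 1.1], [0, 0, 0]], [0, [-0.75, 0, 1.2], [0, 0, 0]], [0, [-0.6, 0, 1.3], [0, 0, 0]], [0, [-0.25, 0, 0.7], [0, 0, 0]], [0, [-0.25, 0, 0.6], [0, 0, 0]], [0, [-0.15, 0, 0.5], [0, 0, 0]], [0, [0, 0, 0], [0, 0, 0]]]}}

```text
time: 17.35
tcp_pos: [0.5101, 0.0521, 0.1199]
tcp_rot: [0.0, 1.0, -0.022, -0.001]
wrist_force: [0.9, 0.3, 2.7]
width: 0.007
finger_force: 1.4
```

```bash
python3 -c "
from h import *
to([.506,.052,.097],-.046);print(arm.get_state()['finger_force'])"
```

```text
t 17.35 pos [0.5101 0.0521 0.1199] F [0.91 0.3  2.66] w 0.007
turn(tool) [0.    0.001 0.002] then shift cm [-0.41  0.03  2.29] | 2.3
1.440826242469484
```

>>> {"name": "servo_tool", "arguments": {"motion": [[0, [-0.05, 0, 0.25], [0, 0, 0]], [0, [-0.05, 0, 0.25], [0, 0, 0]], [0, [-0.05, 0, 0.25], [0, 0, 0]], [0, [-0.05, 0, 0.25], [0, 0, 0]], [0, [-0.05, 0, 0.25], [0, 0, 0]], [0, [-0.05, 0, 0.25], [0, 0, 0]], [0, [0, 0, 0.25], [0, 0, 0]], [0, [0, 0, 0.2], [0, 0, 0]], [0, [0, 0, 0.15], [0, 0, 0]], [0, [0, 0, 0.1], [0, 0, 0]]]}}

```text
time: 18.18
tcp_pos: [0.507, 0.0523, 0.0981]
tcp_rot: [0.0, 1.0, -0.022, -0.001]
wrist_force: [-1.7, 0.3, 3.6]
width: 0.007
finger_force: 2.2
```

>>> {"name": "servo_tool", "arguments": {"motion": [[0, [0, 0, 0.08], [0, 0, 0]], [0, [0, 0, 0.08], [0, 0, 0]], [0, [0, 0, 0.08], [0, 0, 0]], [0, [0, 0, 0.08], [0, 0, 0]], [0, [0, 0, 0.08], [0, 0, 0]], [0, [0, 0, 0], [0, 0, 0]]]}}

```text
time: 18.68
tcp_pos: [0.5071, 0.0522, 0.0943]
tcp_rot: [0.0, 1.0, -0.022, -0.0]
wrist_force: [-2.9, 0.4, 4.8]
width: 0.004
finger_force: 2.3
```

>>> {"name": "servo_tool", "arguments": {"motion": [[0, [0, 0, 0.08], [0, 0, 0]], [0, [0, 0, 0.08], [0, 0, 0]], [0, [0, 0, 0.08], [0, 0, 0]], [0, [0, 0, 0.08], [0, 0, 0]], [0, [0, 0, 0.08], [0, 0, 0]], [0, [0, 0, 0.08], [0, 0, 0]], [0, [0, 0, 0.08], [0, 0, 0]], [0, [0, 0, 0], [0, 0, 0]]]}}

```text
time: 19.35
tcp_pos: [0.5076, 0.0522, 0.0887]
tcp_rot: [0.0, 1.0, -0.022, -0.0]
wrist_force: [-3.3, -0.1, 4.0]
width: 0.005
finger_force: 2.1
```

>>> {"name": "servo_tool", "arguments": {"motion": [[0, [0, 0, 0.06], [0, 0, 0]], [0, [0, 0, 0.06], [0, 0, 0]], [0, [0, 0, 0], [0, 0, 0]]]}}

```text
time: 19.6
tcp_pos: [0.5076, 0.0522, 0.0877]
tcp_rot: [0.0, 1.0, -0.022, -0.0]
wrist_force: [-3.1, -0.2, 6.0]
width: 0.003
finger_force: 2.9
```

>>> {"name": "servo_tool", "arguments": {"motion": [[0, [0, 0, 0.06], [0, 0, 0]], [0, [0, 0, 0.03], [0, 0, 0]], [0, [0, 0, 0], [0, 0, 0]]]}}

```text
time: 19.85
tcp_pos: [0.5076, 0.0522, 0.0872]
tcp_rot: [0.0, 1.0, -0.022, -0.0]
wrist_force: [-5.1, -0.5, 9.2]
width: -0.0
finger_force: 5.0
```

>>> {"name": "servo_tool", "arguments": {"motion": [[0, [0, 0, 0.03], [0, 0, 0]], [0, [0, 0, 0], [0, 0, 0]]]}}

```text
time: 20.02
tcp_pos: [0.5076, 0.0522, 0.087]
tcp_rot: [0.0, 1.0, -0.022, 0.0]
wrist_force: [-6.3, 0.5, 10.3]
width: 0.007
finger_force: 5.7
```

>>> {"name": "servo_tool", "arguments": {"motion": [[0, [0, 0, -0.2], [0, 0, 0]], [0, [0, 0, -0.2], [0, 0, 0]], [0, [0, 0, -0.2], [0, 0, 0]], [0, [0, 0, -0.3], [0, 0, 0]], [0, [0, 0, -0.5], [0, 0, 0]], [0, [0, 0, -1.0], [0, 0, 0]], [0, [0, 0, -1.0], [0, 0, 0]], [0, [0, 0, 0], [0, 0, 0]]]}}

```text
time: 20.68
tcp_pos: [0.5093, 0.0526, 0.1228]
tcp_rot: [-0.0, 1.0, -0.022, 0.002]
wrist_force: [0.0, 0.2, -0.2]
width: 0.007
finger_force: 0.0
```

>>> {"name": "servo_tool", "arguments": {"motion": [[0, [0, 1.0, -2.0], [0, 0, 0]], [0, [0, 3.0, -2.0], [0, 0, 0]], [0, [0, 3.0, -2.0], [0, 0, 0]], [0, [0, 3.0, -1.0], [0, 0, 0]], [0, [0, 3.0, 0], [0, 0, 0]], [0, [0, 0, 0], [0, 0, 0]], [0, [0, 0, 0], [0, 0, 0]]]}}

```text
time: 21.27
tcp_pos: [0.5018, -0.0795, 0.1909]
tcp_rot: [0.0, 1.0, -0.024, 0.0]
wrist_force: [0.1, -0.1, 0.7]
width: 0.003
finger_force: 0.0
```

```bash
python3 -c "
from h import *
shot('side','side9.png');s=arm.get_state();print(s['wrist_force'],s['time'],abs(s['joint_velocities']).max())"
```

```text
[ 0.32795486 -0.25589449  0.83986268] 21.3167 0.026542370705726438
```

View pics/side9.png

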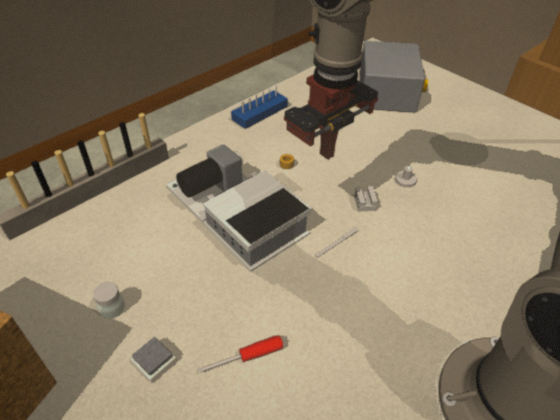

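The hatch is latched shut at about (258,215), the arm is clear, and the other things stand where they were.

```bash
python3 -c "
from plant import arm
print(arm.job_done())"
```

```text
the job is handed in; nothing more can be done
None
```

The job is handed in, though no verdict came back: the holder stood upright in the nest when last seen before closing, the hatch is latched shut again (pressed at about 10 N each time), the other things look unmoved, and it took about 21 s.

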